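Lock the watch-case headstock with its locking pin

ROBOT

A 7-joint arm with a two-finger parallel gripper is mounted at the origin on the work surface. World frame = base frame: x ahead of the robot, y to its left, z up, the work surface at z = 0. Lengths are in m, angles in degrees, forces in N, time in s.
With the tool pointing down it reaches from about 0.425 to 1.025 m from the base axis. Payload 3.6 kg.
Tool frame: the origin (TCP) lies midway between the tips of the shut fingers; the grasp point (between the pads) lies 19 mm behind it (bot.grip_depth is the distance from the TCP to the grasp point, in m); z points along the fingers, y is the line along which they close (so a half turn about z gives the same grasp; the last joint's range is limited). The gripper opens to 85 mm and grips with 20 to 120 N. Pads are 22 mm wide; open, the fingers measure 114 mm over their backs; the gripper's body (76 mm by 85 mm) begins 54 mm behind the grasp point. The pads swing forward as they close: fully open they stand 13 mm farther back than shut.
Start: joints at [-82.535, 33.873, 2.773, 92.16, -1.908, 54.013, -1.931], TCP at [0.161, 0.707, 0.231] pointing down, gripper open.
Joint ranges: [-153.93, 153.93], [-27.13, 128.08], [-72.61, 78.16], [10.71, 143.7], [-87.88, 267.88], [4.46, 118.87], [-176.78, 176.78]. Speed limits (degrees/s): [147.25, 147.25, 180, 180, 180, 180, 180].

INTERFACE

Orientations are given as [roll, pitch, yaw] about the fixed x, y, z axes, in that order (R = Rz(yaw) Ry(pitch) Rx(roll)).
In Python, from bench import bot gives the robot as it stands. The module is installed in compiled form; this text tells all that it offers.
- The arm moves only by the tool play_rows, never from a script. Its argument "targets" is a list of rows, each a list of 2 entries, a list of its own where there are three numbers: the shift along the tool's x, y, z in m, then the turn, a rotation vector about the tool's x, y, z in degrees. A call has 1 to 20 rows; each row is the pose to reach, as a shift and turn from the pose commanded when the call began, along the tool's axes at that moment; what a row does not reach only later rows make up. A row lasts 1/12 s, in which the tool goes at most 41.7 mm and 7.16 degrees, less where a joint would pass 70% of its speed; a pose out of reach is approached as far as the arm can. A call with a gripper value outside its range is refused whole. "gripper" is the opening in per cent of the stroke, from 0 (shut) to 100 (fully open), set as the call begins (left out, the last holds). The fingers move at their own pace and stop on an object; "force" is the grip in N (left out, the last holds). Time passes only in rows, so rows that repeat a pose let the fingers close. It gives the time, the measured TCP pose, the force, the opening and the grip force at its end, in the units of the state.
- bot.sense(): the state, without advancing time (a new reading comes with each control period).
- bot.grab_frame(name): name is "side" or "top" or "wrist"; returns the picture (400x640x3 uint8, red, green, blue); there is no depth.
- bot.get_calibration(name): a dict with "fx", "fy", "cx", "cy" (pixels), "k1" (the pictures are not rectified: a ray, as slopes to the right and down, at radius r is drawn at 1 + k1 r^2 times it, then the intrinsics apply), "origin" and "rotation" of the camera in the world. Camera axes: x right, y up, looking along -z (the intrinsics and any distortion apply to the point x, -y, -z); pixel columns grow to the right and rows downward; lengths in m; the calibration is good to about 2 mm. A picture is of the moment at which its call begins: read the wrist's pose just before it. get_calibration takes no time and is no camera call; for the wrist camera it gives the pose at the moment of the call.
- bot.job_done(): hands the job in; it is judged then, once.
The state is a dict: "time": time; "q": joint angles; "joint_vel": joint speeds; "effort": joint torques, N m; "tcp_pos": TCP position; "tool_rot": TCP orientation; "ft_force": force on the tool from outside, world axes, zero at the start; "torque": the same for the moment, N m; "grip_width": finger opening in m; "grasp_force": force on a finger pad.
Only numpy, scipy, OpenCV 4.12 (cv2) and the standard library are available. Lean on these libraries where they do the work, as an engineer would, in place of code of your own. Each camera call takes 0.05 s, during which the arm holds its last target. There are 200 camera calls.

TASK

Lock the spindle of the watch-case holder: take the red-knobbed locking pin out of the wooden rack and stand it in the guide hole (brass ring) on top of the holder, then swing the lever until the spindle's hidden cross-hole comes under the pin and it drops through. Then press the pin down fully home, until its collar sits on the guide, and leave the loupe, jar and parts tray where they are.

Things in the scene. Friction and masses are not known exactly. Their poses are not given: they have to be found in the camera images.
- pin: Locking pin, about 0.1 kg, standing upright in the middle hole of the rack (40 mm deep). Steel shank 12 mm diameter, 100 mm long, its lowest 8 mm tapering to a 6 mm tip; on it a brass collar 28 mm diameter, 6 mm thick; on that a red round knob 26 mm diameter, 30 mm high. Total 136 mm. Origin at the centre of the tip, z along the pin up to the knob.
- collar (a point): Point on the pin's axis under its collar, 100 mm above the tip. Pin standing on the spindle: 72 mm above the guide's mouth. Hole lined up: the pin drops by its own weight onto a sprung ball catch, the collar then some 10 to 18 mm above the mouth; from there it must be pushed with about 5 to 20 N, and stays. Fully home: the collar sits on the guide.
- rack: Fixed wooden block 80 x 120 x 50 mm (x, y, height) with the pin's hole in its middle and four short pegs near its corners, rising 12 mm from its top. Origin at the centre of its underside; the hole's floor is 10 mm above it.
- guide (a point): Centre of the mouth of the vertical guide hole (14 mm bore, brass ring around it) in the flat top (80 x 74 mm) of the fixed aluminium headstock, 170 mm above the bench. x and y are level, y along the spindle towards the lever, z up. The spindle's surface lies 28 mm below the mouth: while the cross-hole is not lined up, the pin's tip stands on it.
- spindle (a point): Middle of the level spindle (44 mm diameter, inside the headstock), straight below the guide, 120 mm above the bench; same axes as the guide: y is the turning axis. Its cross-hole is 14 mm wide; where it lies relative to the lever is unknown and differs every time. Chuck with watch case on the -y side, lever on the +y side.
- lever (a joint): Angle of the lever (rad): 0 upright, positive leaning to the headstock's +x; stops at -1.1 and 0.9. It starts at -0.95 to -0.6; the hole comes under the pin somewhere between -0.45 and 0.4. It stays where it is left; turning takes about 2 to 4 N at the grip. Once the pin is in, the lever is blocked, with a little play; left pressed against the pin it makes the pin stiff.
- grip (a point): Middle of the lever's black hand grip, a sleeve 22 mm diameter, 80 mm long that revolves freely on its rod, parallel to the spindle. It circles the spindle at 100 mm radius, 104 mm to +y of the guide's centre. Its z axis points from the spindle outwards along the lever, its y along the sleeve.
- loupe: Black eye loupe, 38 mm diameter, 42 mm high, standing on the bench; leave alone. Origin at the centre of its underside.
- jar: Amber jar with blue lid, 56 mm diameter, 60 mm high; leave alone. Origin at the centre of its underside.
- tray: Black divided parts tray 100 x 140 x 25 mm; leave alone. Origin at the centre of its underside.
Things that resemble listed ones, but are neither listed nor needed, are in the scene too. What is shaped like the pin but turquoise is not meant.

How it is judged (in metres and radians):
On the way, in this order (a step that is already met when the one before it is completed fails the run):
1. the pin's tip is more than 15 mm down the guide hole (z of pin in the frame of guide below -0.015 m and horizontal distance between pin and guide below 0.006 m and angle between the z axis of pin and the z axis of guide, either way round below 0.2 rad), for 0.1 s.
2. the pin has dropped through the spindle's cross-hole, its tip more than 74 mm below the guide's mouth (z of pin in the frame of guide below -0.074 m and horizontal distance between pin and guide below 0.006 m), for 0.1 s.
At the end, for the whole second after the job is handed in: The pin is at rest through guide and spindle, upright within 0.06 rad, its collar within 2.5 mm of the guide's top and 3 mm of its centre, wherever the lever then stands (z of collar in the frame of guide below 0.0025 m and horizontal distance between collar and guide below 0.003 m and angle between the z axis of pin and the z axis of guide, either way round below 0.06 rad and linear speed of pin below 0.01 m/s); the robot touches nothing.
It fails at once if the loupe is moved more than 20 mm (distance of loupe from where it was at the start of the episode above 0.02 m).
It fails at once if the jar is moved more than 20 mm (distance of jar from where it was at the start of the episode above 0.02 m).
It fails at once if the tray is moved more than 20 mm (distance of tray from where it was at the start of the episode above 0.02 m).
It also fails if it takes over 61 s, if anything falls off the work surface, if the arm or the gripper's body presses on something with over 40 N, if the wrist force passes 120 N, or if a joint passes its speed limit or range.

## Working session

There is one attempt and no reset: what is moved stays moved. The work goes in short steps, Python scripts to look and compute and a tool call to move; the robot and the scene stay as the last step left them, time stands still between calls to the robot, and variables do not carry over. Pictures are saved under pics/ and viewed, at most 13 in all, crops included, and the job is handed in when it is done.

Besides the shell and the picture viewer there is one more tool, called by a JSON object that holds its "op" and its "data", one argument or row to a line. play_rows: Moves the arm, as the interface text tells. Its arguments: {"type":"object","properties":{"targets":{"type":"array"},"gripper":{"type":"number"},"force":{"type":"number"}},"required":["targets"]}

```bash
mkdir -p pics
cat > h.py <<'E'
import numpy as np, cv2
from bench import bot
from scipy.spatial.transform import Rotation as R
def snap(n,f):
    c=bot.get_calibration(n); im=bot.grab_frame(n)[:,:,::-1].copy(); cv2.imwrite('pics/'+f+'.png',im)
    np.save('pics/'+f+'.npy',c,allow_pickle=True); return im,c
def load(f): return cv2.imread('pics/'+f+'.png'), np.load('pics/'+f+'.npy',allow_pickle=True).item()
def ray(c,u,v):
    K=np.array([[c['fx'],0,c['cx']],[0,c['fy'],c['cy']],[0,0,1.]])
    p=cv2.undistortPoints(np.array([[[u,v]]],float),K,np.array([c['k1'],0,0,0.]))[0,0]
    M=np.array(c['rotation']); M=M if M.shape==(3,3) else R.from_euler('xyz',M,degrees=True).as_matrix()
    d=M@np.array([p[0],-p[1],-1]); return np.array(c['origin'],float),d/np.linalg.norm(d)
def onz(c,u,v,z):
    o,d=ray(c,u,v); return o+d*(z-o[2])/d[2]
def tri(c1,p1,c2,p2):
    o1,d1=ray(c1,*p1);o2,d2=ray(c2,*p2)
    s=np.linalg.lstsq(np.c_[d1,-d2],o2-o1,rcond=None)[0]
    a,b=o1+s[0]*d1,o2+s[1]*d2; return (a+b)/2,np.linalg.norm(a-b)
def rel(p,rot=None):
    "shift in tool axes from measured TCP to world point p"
    s=bot.sense(); return R.from_euler('xyz',s['tool_rot'],degrees=True).as_matrix().T@(np.array(p)-s['tcp_pos'])
E
python3 - <<'E'
from h import *
print(bot.sense(),bot.grip_depth)
for n in ['side','top','wrist']:
    im,c=snap(n,n+'0'); print(n,c)
E
```

```text
{'time': 0.0, 'q': array([-82.53387397,  33.9263222 ,   2.76680761,  92.23679332,
        -1.90830539,  54.01353023,  -1.92906999]), 'joint_vel': array([-0.01555701, -0.0193533 ,  0.02975401, -0.01178036,  0.05419571,
       -0.00716562, -0.03465689]), 'effort': array([-5.08890334e-04, -5.48698890e+01,  1.54644560e+00, -1.98122978e+01,
        9.41928680e-03,  8.75598053e-03, -4.98363804e-06]), 'tcp_pos': array([0.16071014, 0.70610375, 0.2301307 ]), 'tool_rot': array([-1.79869633e+02,  6.74878843e-03,  1.67183381e+02]), 'ft_force': array([ 0.50271367, -0.27849535,  0.15243336]), 'torque': array([ 0.00982399, -0.0447877 ,  0.01804033]), 'grasp_force': 0.0, 'grip_width': 0.08546835729087181} 0.0187
side {'fx': 377.68675727054205, 'fy': 377.68675727054205, 'cx': 324.4068329574986, 'cy': 193.5806136572722, 'k1': 0.028800310332023148, 'origin': array([ 0.23901136, -0.65573002,  0.65478883]), 'rotation': array([ 55.77249922,  -0.74053458, -30.16561415])}
top {'fx': 471.7333939474962, 'fy': 471.7333939474962, 'cx': 315.2517418388817, 'cy': 199.56329692360856, 'k1': 0.0463443918434485, 'origin': array([0.37102919, 0.01370795, 1.24530238]), 'rotation': array([ 10.80736446,  -1.67065869, -89.07037844])}
wrist {'fx': 289.72247351827, 'fy': 289.72247351827, 'cx': 315.57692290613267, 'cy': 201.61503957182012, 'k1': -0.028542858507451682, 'origin': array([0.09082101, 0.72113406, 0.37288224]), 'rotation': array([-16.55996921,   0.11651094,  77.20591036])}
```

View pics/side0.png

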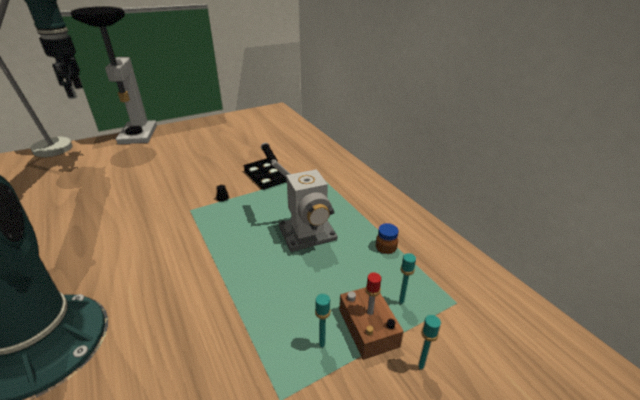

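View pics/top0.png

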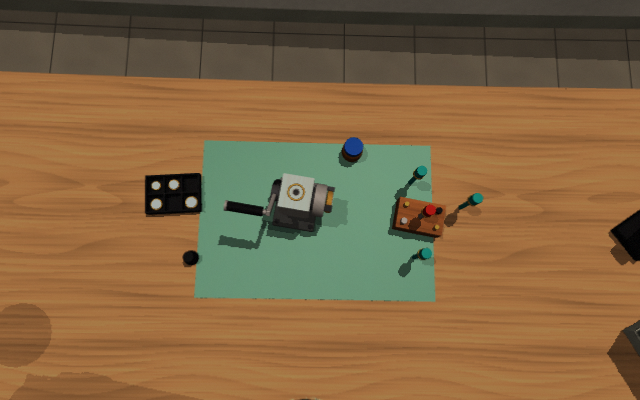

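Side: the red knob is at (374,282). Turquoise lookalikes are at (323,303), (408,263) and (430,327), and they aren't the target. The guide ring is at (306,180) and the grip near (269,152). Top: red knob (430,210), ring (296,192), grip (246,209), and turquoise at (420,173), (475,199) and (425,254). I choose the red one in the rack.

Run:
```python
from h import *
T,ct=load('top0');S,cs=load('side0')
def blobs(im,lo,hi,box=None,mn=15):
    h=cv2.cvtColor(im,cv2.COLOR_BGR2HSV); m=cv2.inRange(h,lo,hi)
    n,l,s,c=cv2.connectedComponentsWithStats(m); return [(c[i].round(1),s[i]) for i in range(1,n) if s[i][4]>=mn]
for nm,im in(('top',T),('side',S)):
    print(nm,'red',blobs(im,(0,170,90),(4,255,255)),blobs(im,(174,150,90),(180,255,255)))
    print(nm,'turq',blobs(im,(85,140,60),(98,255,255),mn=25))
    print(nm,'blue',blobs(im,(105,120,60),(125,255,255),mn=40))
# crops
a=cv2.resize(T[150:270,210:330],None,fx=3.3,fy=3.3,interpolation=3);b=cv2.resize(T[150:270,370:490],None,fx=3.3,fy=3.3,interpolation=3)
c=cv2.resize(S[140:260,215:335],None,fx=1.65,fy=1.65,interpolation=3);d=cv2.resize(S[250:370,310:430],None,fx=1.65,fy=1.65,interpolation=3)
cv2.imwrite('pics/crop1.png',np.vstack([np.hstack([a,b]),np.hstack([c,d,np.zeros_like(c),np.zeros_like(c)])]))
for p in[((296,192),(306,180)),((430,210.5),(374,282)),((420,173),(408,263)),((475,199),(430,327)),((425,254),(323,303)),((246,209),(269,152))]: print(p,tri(ct,p[0],cs,p[1]))
```

```text
top red [(array([430.3, 209.6]), array([426, 205,  10,  10,  82], dtype=int32))] []
top turq [(array([421.5, 170.4]), array([417, 166,  10,  10,  75], dtype=int32)), (array([477. , 197.8]), array([473, 193,   9,  10,  70], dtype=int32)), (array([425.9, 253.2]), array([421, 249,  11,  10,  78], dtype=int32))]
top blue [(array([353.2, 146. ]), array([344, 137,  19,  18, 261], dtype=int32))]
side red [(array([374., 278.]), array([368, 273,  13,  11, 103], dtype=int32))] []
side turq [(array([409.4, 260.6]), array([404, 255,  11,  16,  85], dtype=int32)), (array([323.1, 303.2]), array([316, 295,  13,  19, 133], dtype=int32)), (array([432.6, 323.6]), array([426, 316,  13,  20, 123], dtype=int32))]
side blue [(array([388.2, 230.8]), array([379, 224,  19,  16, 219], dtype=int32))]
((296, 192), (306, 180)) (array([0.5939938 , 0.03079536, 0.16875571]), np.float64(0.000124633847759164))
((430, 210.5), (374, 282)) (array([ 0.56294145, -0.29064842,  0.13603947]), np.float64(0.0005359742292486747))
((420, 173), (408, 263)) (array([ 0.65938164, -0.27313229,  0.12171837]), np.float64(0.0023319807805571285))
((475, 199), (430, 327)) (array([ 0.59562872, -0.40511133,  0.12075491]), np.float64(0.0012583589054270517))
((425, 254), (323, 303)) (array([ 0.46114803, -0.27874875,  0.1261871 ]), np.float64(0.0036246901445708846))
((246, 209), (269, 152)) (array([0.54630361, 0.14001134, 0.20579711]), np.float64(0.0020861534569779796))
```

View pics/crop1.png

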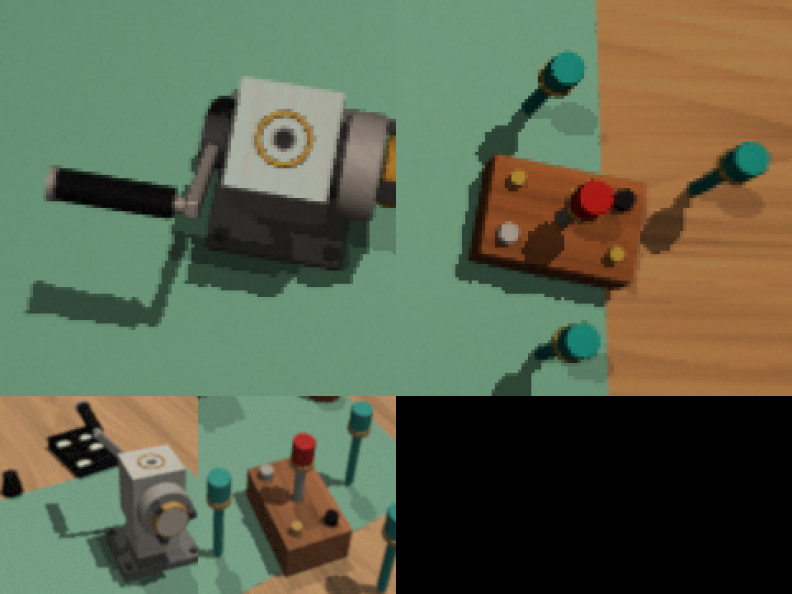

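Crop check: the red knob stands in the rack's hole and the turquoise pins stand outside it on the bench. The guide mouth in the top view is at (296.4,192.1), with height 0.169 against an expected 0.170. Next I work out the first waypoints.

```bash
cat >> h.py <<'E'
def show(*ps):
    for p in ps: print(p, rel(p).round(3))
E
python3 - <<'E'
from h import *
T,ct=load('top0')
show((.50,.25,.34),(.50,-.1,.34),(.563,-.291,.27))
cr=lambda x,y:(210+x/3.3-.35,150+y/3.3-.35)
P=[onz(ct,*cr(*p),.17)[:2] for p in[(240,78),(345,92),(328,200),(225,188)]]
print(np.array(P).round(4),np.mean(P,0), onz(ct,*cr(285,139),.17))
d=(P[0]+P[3]-P[1]-P[2]);print('y axis yaw',np.degrees(np.arctan2(d[1],d[0]))); d=P[0]+P[1]-P[2]-P[3];print('x yaw',np.degrees(np.arctan2(d[1],d[0])))
print(tri(ct,cr(595,200) if 0 else (430.3,209.6),*[load('side0')[1]],(374,277.5)))
print(onz(ct,430.8,209,.146))
E
```

```text
(0.5, 0.25, 0.34) [-0.432 -0.37  -0.109]
(0.5, -0.1, 0.34) [-0.51  -0.711 -0.108]
(0.563, -0.291, 0.27) [-0.614 -0.883 -0.038]
[[ 6.378e-01  6.370e-02]
 [ 6.293e-01 -1.100e-02]
 [ 5.514e-01 -4.000e-04]
 [ 5.584e-01  7.180e-02]] [0.59423692 0.03102994] [0.59433971 0.0307356  0.17      ]
y axis yaw 83.99438440858623
x yaw -6.80456493704869
(array([ 0.56339919, -0.28875156,  0.14568681]), np.float64(0.00040779433879964156))
[ 0.56462853 -0.2898012   0.146     ]
```

{"op": "play_rows", "data": {
  "targets": [
    [[-0.1,-0.08,-0.05],[0,0,0]],
    [[-0.2,-0.15,-0.09],[0,0,0]],
    [[-0.43,-0.37,-0.11],[0,0,0]],
    [[-0.43,-0.37,-0.11],[0,0,0]],
    [[-0.43,-0.37,-0.11],[0,0,0]],
    [[-0.43,-0.37,-0.11],[0,0,0]],
    [[-0.43,-0.37,-0.11],[0,0,0]],
    [[-0.43,-0.37,-0.11],[0,0,0]],
    [[-0.43,-0.37,-0.11],[0,0,0]],
    [[-0.43,-0.37,-0.11],[0,0,0]],
    [[-0.43,-0.37,-0.11],[0,0,0]],
    [[-0.43,-0.37,-0.11],[0,0,0]],
    [[-0.43,-0.37,-0.11],[0,0,0]],
    [[-0.43,-0.37,-0.11],[0,0,0]],
    [[-0.43,-0.37,-0.11],[0,0,0]],
    [[-0.43,-0.37,-0.11],[0,0,0]]
  ],
  "gripper": 100
}}

```text
time: 1.48
tcp_pos: [0.4998, 0.2477, 0.3417]
tool_rot: [-180.0, 0.1, 166.8]
ft_force: [0.3, 0.5, 0.5]
grip_width: 0.0854
grasp_force: 0.0
```

Run:
```python
from h import *
print(bot.sense()['q'].round(1)); show((.50,-.1,.34),(.563,-.290,.25))
```

```text
[-40.1  15.1  11.3 107.4  -3.4  57.8  49.5]
(0.5, -0.1, 0.34) [-0.08  -0.338  0.002]
(0.563, -0.29, 0.25) [-0.184 -0.509  0.092]
```

{"op": "play_rows", "data": {
  "targets": [
    [[-0.08,-0.338,0.0],[0,0,0]],
    [[-0.08,-0.338,0.0],[0,0,0]],
    [[-0.08,-0.338,0.0],[0,0,0]],
    [[-0.08,-0.338,0.0],[0,0,0]],
    [[-0.08,-0.338,0.0],[0,0,0]],
    [[-0.08,-0.338,0.0],[0,0,0]],
    [[-0.08,-0.338,0.0],[0,0,0]],
    [[-0.08,-0.338,0.0],[0,0,0]],
    [[-0.184,-0.509,0.09],[0,0,0]],
    [[-0.184,-0.509,0.09],[0,0,0]],
    [[-0.184,-0.509,0.09],[0,0,0]],
    [[-0.184,-0.509,0.09],[0,0,0]],
    [[-0.184,-0.509,0.09],[0,0,0]],
    [[-0.184,-0.509,0.09],[0,0,0]],
    [[-0.184,-0.509,0.09],[0,0,0]],
    [[-0.184,-0.509,0.09],[0,0,0]],
    [[-0.184,-0.509,0.09],[0,0,0]]
  ]
}}

```text
time: 2.9
tcp_pos: [0.565, -0.2838, 0.2508]
tool_rot: [179.9, -0.1, 167.3]
ft_force: [1.0, 0.2, 0.6]
grip_width: 0.0857
grasp_force: 0.0
```

Run:
```python
from h import *
print(bot.sense()['q'].round(1))
im,c=snap('wrist','w1')
h=cv2.cvtColor(im,cv2.COLOR_BGR2HSV); m=cv2.inRange(h,(0,170,60),(4,255,255))|cv2.inRange(h,(175,170,60),(180,255,255))
n,l,s,ce=cv2.connectedComponentsWithStats(m)
for i in range(1,n):
    if s[i][4]>50: print(s[i],ce[i],onz(c,*ce[i],.146))
```

```text
[  6.8  27.4  22.5 104.3 -13.2  51.  112.7]
[300 182  27  32 660] [312.84393939 198.25909091] [ 0.56313773 -0.28686233  0.146     ]
```

View pics/w1.png

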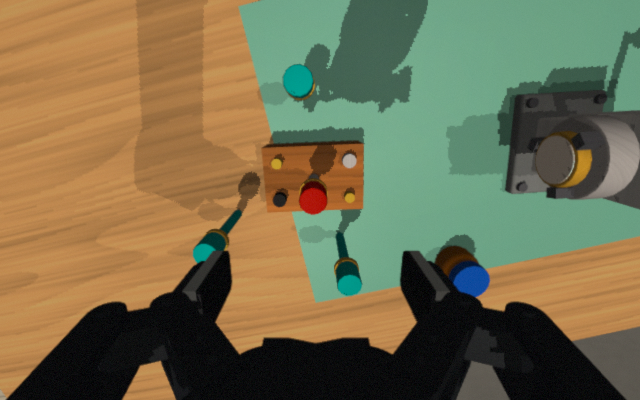

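The red knob is at (313,200) in the wrist view, clear of the turquoise pins at (345,270), (215,245) and (298,80). It matches the top-view estimate, so I'm descending.

Run:
```python
from h import *
_,c=load('w1'); print(onz(c,313,200.5,.146)); show((.5642,-.2885,.20),(.5642,-.2885,.118))
```

```text
[ 0.56518952 -0.28718587  0.146     ]
(0.5642, -0.2885, 0.2) [-0.    -0.005  0.051]
(0.5642, -0.2885, 0.118) [-0.    -0.005  0.133]
```

{"op": "play_rows", "data": {
  "targets": [
    [[0,0,0.04],[0,0,0]],
    [[0,0,0.07],[0,0,0]],
    [[0,0,0.07],[0,0,0]],
    [[0,0,0.07],[0,0,0]]
  ]
}}

```text
time: 3.28
tcp_pos: [0.5641, -0.2838, 0.1808]
tool_rot: [179.9, -0.2, 167.3]
ft_force: [0.1, -0.5, -0.0]
grip_width: 0.0858
grasp_force: 0.0
```

Run:
```python
from h import *
im,c=snap('wrist','w2')
h=cv2.cvtColor(im,cv2.COLOR_BGR2HSV); m=cv2.inRange(h,(0,170,60),(4,255,255))|cv2.inRange(h,(175,170,60),(180,255,255))
n,l,s,ce=cv2.connectedComponentsWithStats(m)
for i in range(1,n):
    if s[i][4]>50: print(s[i],ce[i],onz(c,s[i][0]+s[i][2]/2-.5,s[i][1]+s[i][3]-s[i][2]/2-.5,.146))
show((.5642,-.2885,.118))
```

```text
[ 294  203   37   46 1320] [312.27272727 226.5219697 ] [ 0.56398168 -0.28736127  0.146     ]
(0.5642, -0.2885, 0.118) [ 0.    -0.004  0.064]
```

{"op": "play_rows", "data": {
  "targets": [
    [[0,-0.004,0.03],[0,0,0]],
    [[0,-0.004,0.063],[0,0,0]],
    [[0,-0.004,0.063],[0,0,0]],
    [[0,-0.004,0.063],[0,0,0]]
  ]
}}

```text
time: 3.67
tcp_pos: [0.5639, -0.2899, 0.1193]
tool_rot: [180.0, -0.0, 167.2]
ft_force: [0.2, 0.6, 0.0]
grip_width: 0.0856
grasp_force: 0.0
```

{"op": "play_rows", "data": {
  "targets": [
    [[0,0,0],[0,0,0]],
    [[0,0,0],[0,0,0]],
    [[0,0,0],[0,0,0]],
    [[0,0,0],[0,0,0]],
    [[0,0,0],[0,0,0]],
    [[0,0,0],[0,0,0]],
    [[0,0,0],[0,0,0]],
    [[0,0,0],[0,0,0]],
    [[0,0,0],[0,0,0]],
    [[0,0,0],[0,0,0]]
  ],
  "gripper": 0,
  "force": 40
}}

```text
time: 4.5
tcp_pos: [0.5648, -0.2897, 0.1195]
tool_rot: [179.9, 0.1, 167.2]
ft_force: [-0.6, 2.2, 6.2]
grip_width: 0.0249
grasp_force: 38.8
```

{"op": "play_rows", "data": {
  "targets": [
    [[0,0,-0.01],[0,0,0]],
    [[0,0,-0.025],[0,0,0]],
    [[0,0,-0.04],[0,0,0]],
    [[0,0,-0.06],[0,0,0]],
    [[0,0,-0.09],[0,0,0]],
    [[0,0,-0.13],[0,0,0]],
    [[0,0,-0.17],[0,0,0]],
    [[0,0,-0.2],[0,0,0]],
    [[0,0,-0.2],[0,0,0]],
    [[0,0,-0.2],[0,0,0]]
  ]
}}

```text
time: 5.33
tcp_pos: [0.5642, -0.2913, 0.3209]
tool_rot: [-179.9, 0.3, 167.2]
ft_force: [-1.0, 0.2, -1.6]
grip_width: 0.0249
grasp_force: 39.2
```

Run:
```python
from h import *
s=bot.sense(); print(s['grip_width'],s['ft_force'],s['tcp_pos'])
ims=[snap(n,n+'2')[0] for n in('wrist','side','top')]
cv2.imwrite('pics/v2.png',np.vstack([ims[0][100:400,120:520],cv2.resize(ims[1][100:300,250:450],(400,300))]))
show((.5,-.25,.32),(.55,-.05,.325),(.5943,.0308,.325))
```

```text
0.02489099994292728 [-0.99579841  0.23492249 -1.59602961] [ 0.56415157 -0.29132039  0.32092736]
(0.5, -0.25, 0.32) [ 0.07   0.025 -0.003]
(0.55, -0.05, 0.325) [ 0.065  0.231 -0.008]
(0.5943, 0.0308, 0.325) [ 0.04   0.319 -0.008]
```

View pics/v2.png

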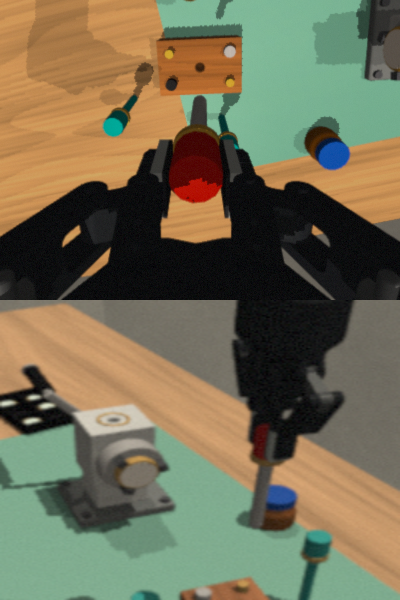

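The pin hangs upright in the fingers with its tip at wrist pixel (318,197), and the rack hole is empty. Moving over the guide.

{"op": "play_rows", "data": {
  "targets": [
    [[0.005,0.02,0],[0,0,0]],
    [[0.01,0.05,0],[0,0,0]],
    [[0.015,0.085,0],[0,0,0]],
    [[0.02,0.12,0],[0,0,0]],
    [[0.025,0.155,0],[0,0,0]],
    [[0.03,0.19,0],[0,0,0]],
    [[0.034,0.225,0],[0,0,0]],
    [[0.037,0.26,0],[0,0,0]],
    [[0.04,0.29,0],[0,0,0]],
    [[0.04,0.31,0.005],[0,0,0]],
    [[0.04,0.319,0.01],[0,0,0]],
    [[0.04,0.319,0.015],[0,0,0]],
    [[0.04,0.319,0.015],[0,0,0]],
    [[0.04,0.319,0.015],[0,0,0]]
  ]
}}

```text
time: 6.65
tcp_pos: [0.5945, 0.0268, 0.3022]
tool_rot: [-179.9, -0.1, 167.0]
ft_force: [-0.4, -0.6, -1.3]
grip_width: 0.0247
grasp_force: 39.3
```

Run:
```python
from h import *
s=bot.sense(); print(s['tcp_pos'],s['q'].round(1))
im,c=snap('wrist','w3'); a,ca=snap('top','top3'); b,cb=snap('side','side3')
w=cv2.resize(im[100:300,220:420],(400,400),interpolation=3)
v=cv2.resize(b[130:230,250:350],(400,400),interpolation=3); 
cv2.imwrite('pics/v3.png',np.hstack([w,v]))
```

```text
[0.59446477 0.02679564 0.30222374] [-22.2  21.   20.4 105.8  -8.7  54.8  79. ]
```

View pics/v3.png

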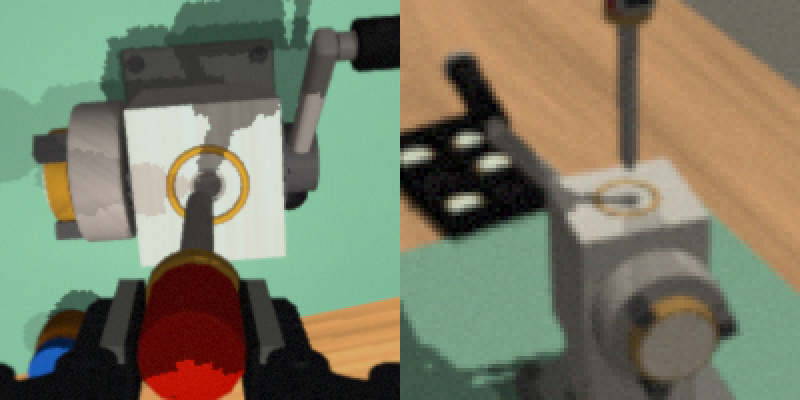

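Run:
```python
from h import *
im,c=load('w3'); b,cb=load('side3')
print('ring w',onz(c,220+208.5/2-.25,100+185/2-.25,.17),'ring s',onz(cb,250+228/4-.4,130+199/4-.4,.17))
for z in(.190,.1927,.195): print(z,'tip w',onz(c,220+206/2-.25,100+192/2-.25,z),'s',onz(cb,250+228/4-.4,130+168/4-.4,z))
print(tri(c,(322.75,195.75),cb,(306.6,171.6)))
cv2.imwrite('pics/v4.png',np.hstack([cv2.resize(im[170:215,300:345],(400,400),interpolation=0),cv2.resize(b[150:195,285:330],(400,400),interpolation=0)]))
```

```text
ring w [0.59632792 0.03326138 0.17      ] ring s [0.59566036 0.03094473 0.17      ]
0.19 tip w [0.59409794 0.03206906 0.19      ] s [0.59727343 0.03340217 0.19      ]
0.1927 tip w [0.59336542 0.03217398 0.1927    ] s [0.59519225 0.02939894 0.1927    ]
0.195 tip w [0.59274141 0.03226335 0.195     ] s [0.5934194  0.02598878 0.195     ]
(array([0.59505023, 0.03171951, 0.19106272]), np.float64(0.002511403321687614))
```

View pics/v4.png

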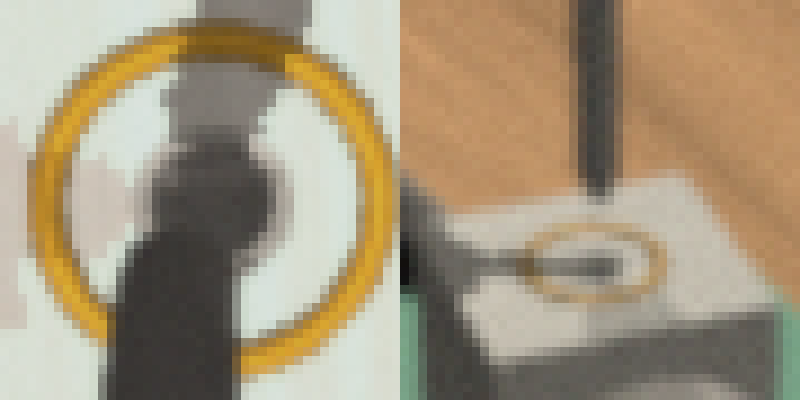

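Left (wrist): hole centre at about (323.5,191.8) and pin tip at about (320.9,196.3). Right (side): ring centre (306.5,179.2) and tip (306.8,171.4).

Run:
```python
from h import *
im,c=load('w3'); b,cb=load('side3')
gw=onz(c,323.5,191.8,.17);gs=onz(cb,306.5,179.2,.17);print(gw,gs)
for z in(.19,.1925,.195): 
  tw,ts=onz(c,320.9,196.3,z),onz(cb,306.8,171.4,z); print(z,(tw-gw)[:2],(ts-gs)[:2])
t,e=tri(c,(320.9,196.3),cb,(306.8,171.4)); g,e2=tri(c,(323.5,191.8),cb,(306.5,179.2)); print(t,e,g,e2,t-g)
print(R.from_euler('xyz',bot.sense()['tool_rot'],degrees=True).as_matrix().T@(g-t))
```

```text
[0.59577353 0.03288266 0.17      ] [0.59576864 0.03166367 0.17      ]
0.19 [-0.00154618 -0.00257261] [0.00235863 0.00232876]
0.1925 [-0.00222571 -0.00245822] [ 0.00042702 -0.00138111]
0.195 [-0.00290524 -0.00234384] [-0.00150459 -0.00509098]
[0.59474513 0.03004273 0.19258669] 0.002470423302504904 [0.59616111 0.03279909 0.16919317] 0.00036523332483268285 [-0.00141599 -0.00275636  0.02339352]
[-0.00074862  0.0030208   0.02339174]
```

{"op": "play_rows", "data": {
  "targets": [
    [[-0.001,0.003,0],[0,0,0]],
    [[-0.001,0.003,0.005],[0,0,0]],
    [[-0.001,0.003,0.012],[0,0,0]],
    [[-0.001,0.003,0.018],[0,0,0]],
    [[-0.001,0.003,0.022],[0,0,0]],
    [[-0.001,0.003,0.026],[0,0,0]],
    [[-0.001,0.003,0.03],[0,0,0]],
    [[-0.001,0.003,0.03],[0,0,0]]
  ]
}}

```text
time: 7.47
tcp_pos: [0.5964, 0.0322, 0.2722]
tool_rot: [-179.9, -0.1, 167.2]
ft_force: [1.4, 0.3, 0.0]
grip_width: 0.0246
grasp_force: 39.1
```

{"op": "play_rows", "data": {
  "targets": [
    [[0,0,0.004],[0,0,0]],
    [[0,0,0.008],[0,0,0]],
    [[0,0,0.012],[0,0,0]],
    [[0,0,0.012],[0,0,0]]
  ]
}}

```text
time: 7.8
tcp_pos: [0.5964, 0.032, 0.2603]
tool_rot: [-179.9, -0.1, 167.2]
ft_force: [-0.8, -1.1, -1.8]
grip_width: 0.0248
grasp_force: 39.1
```

Tip is about 19 mm in and the forces are low. Lowering towards the spindle.

{"op": "play_rows", "data": {
  "targets": [
    [[0,0,0.003],[0,0,0]],
    [[0,0,0.006],[0,0,0]],
    [[0,0,0.007],[0,0,0]],
    [[0,0,0.007],[0,0,0]],
    [[0,0,0.007],[0,0,0]]
  ]
}}

```text
time: 8.22
tcp_pos: [0.5967, 0.0321, 0.2539]
tool_rot: [-180.0, -0.0, 167.2]
ft_force: [-0.7, -1.6, -1.9]
grip_width: 0.0253
grasp_force: 39.1
```

{"op": "play_rows", "data": {
  "targets": [
    [[0,0,0],[0,0,0]],
    [[0,0,0],[0,0,0]],
    [[0,0,0],[0,0,0]],
    [[0,0,0],[0,0,0]],
    [[0,0,0],[0,0,0]],
    [[0,0,-0.01],[0,0,0]],
    [[0,0,-0.03],[0,0,0]],
    [[0,0,-0.06],[0,0,0]],
    [[0,0,-0.09],[0,0,0]],
    [[0,0,-0.09],[0,0,0]]
  ],
  "gripper": 60
}}

```text
time: 9.05
tcp_pos: [0.6011, 0.032, 0.3516]
tool_rot: [179.7, 0.7, 167.1]
ft_force: [0.3, 0.9, 0.3]
grip_width: 0.0511
grasp_force: 0.0
```

Run:
```python
from h import *
s=bot.sense(); print(s['tcp_pos'],s['grip_width'])
im,c=snap('wrist','w5'); a,ca=snap('top','top5'); b,cb=snap('side','side5')
w=cv2.resize(im[60:300,200:600],(600,360),interpolation=3)
v=cv2.resize(b[100:250,220:370],(360,360),interpolation=3)[:,:200]
cv2.imwrite('pics/v5.png',np.hstack([w,v]))
```

```text
[0.60112173 0.03199468 0.35160923] 0.05108331291069551
```

View pics/v5.png

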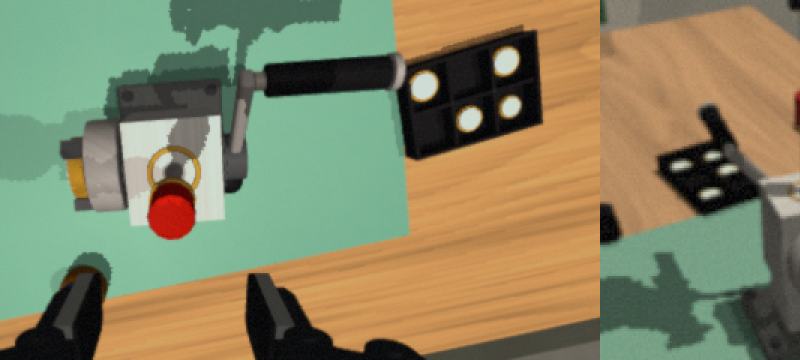

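Pin stands in the guide with its knob at wrist crop (172,217). The sleeve runs from (265,80) to (392,72). I'll solve the lever angle from the ray and the grip circle.

```bash
cat >> h.py <<'E'
g0=np.array([.5957,.0320,.12]); yw=np.radians(-6.5)
ex=np.array([np.cos(yw),np.sin(yw),0]);ey=np.array([-np.sin(yw),np.cos(yw),0])
def grip(a,y=.104,r=.1): return g0+ex*r*np.sin(a)+ey*y+np.array([0,0,r*np.cos(a)])
E
python3 - <<'E'
from h import *
from scipy.optimize import brentq
im,c=load('w5')
for p in[(376.4,113),(461,107.7),(418.7,110.4)]:
    o,d=ray(c,*p)
    def X(a):
        z=.12+.1*np.cos(a); P=o+d*(z-o[2])/d[2]; return (P-g0)@ex-.1*np.sin(a)
    a=brentq(X,-1.2,0.3); P=o+d*(.12+.1*np.cos(a)-o[2])/d[2]; print(a,P,(P-g0)@ey)
a=-.66
for r,y in((.1,.115),): print(grip(a,y), grip(0,y))
s=bot.sense(); print(s['tool_rot'],s['q'])
E
```

```text
-0.6432580917825234 [0.54367567 0.10523683 0.20001458] 0.06687672845353887
-0.5994806297998264 [0.5564303  0.18574213 0.20256288] 0.14830839269340518
-0.6199956387558501 [0.55015452 0.1455167  0.2013881 ] 0.1076311057135408
[0.5478008  0.15320144 0.19899922] [0.60871837 0.14626076 0.22      ]
[1.79960694e+02 4.87127060e-02 1.67181058e+02] [-23.14745131  18.89156173  20.84850543 102.69382135  -7.69476881
  59.73958165  77.73707743]
```

```bash
sed -i 's/radians(-6.5)/radians(-7.2)/' h.py
python3 - <<'E'
from h import *
P=grip(-.62,.118); print(P); show((P[0],P[1],.29))
E
```

```text
[0.55284397 0.15635184 0.20138785]
(np.float64(0.5528439690856201), np.float64(0.1563518363035779), 0.29) [0.071 0.111 0.055]
```

{"op": "play_rows", "data": {
  "targets": [
    [[0.01,0.02,0],[0,0,7]],
    [[0.02,0.04,0],[0,0,14]],
    [[0.03,0.06,0],[0,0,21]],
    [[0.04,0.08,0.0],[0,0,28]],
    [[0.05,0.1,0.0],[0,0,35]],
    [[0.06,0.111,0.01],[0,0,42]],
    [[0.07,0.111,0.02],[0,0,49]],
    [[0.07,0.111,0.03],[0,0,56]],
    [[0.07,0.111,0.04],[0,0,63]],
    [[0.07,0.111,0.05],[0,0,70]],
    [[0.07,0.111,0.055],[0,0,77]],
    [[0.07,0.111,0.055],[0,0,84]],
    [[0.07,0.111,0.055],[0,0,84]],
    [[0.07,0.111,0.055],[0,0,84]]
  ],
  "gripper": 45
}}

```text
time: 10.37
tcp_pos: [0.5526, 0.1561, 0.2882]
tool_rot: [-179.9, 0.1, 83.4]
ft_force: [-0.3, -0.1, -0.5]
grip_width: 0.0385
grasp_force: 0.0
```

Run:
```python
from h import *
im,c=snap('wrist','w6'); print(bot.sense()['q'].round(1),bot.sense()['grip_width'])
P=grip(-.62,.118); show((P[0],P[1],.183))
```

```text
[-47.7  22.6  37.1 109.7 -16.8  53.2  -9.2] 0.038521852620573144
(np.float64(0.5528439690856201), np.float64(0.1563518363035779), 0.183) [0.    0.    0.106]
```

View pics/w6.png

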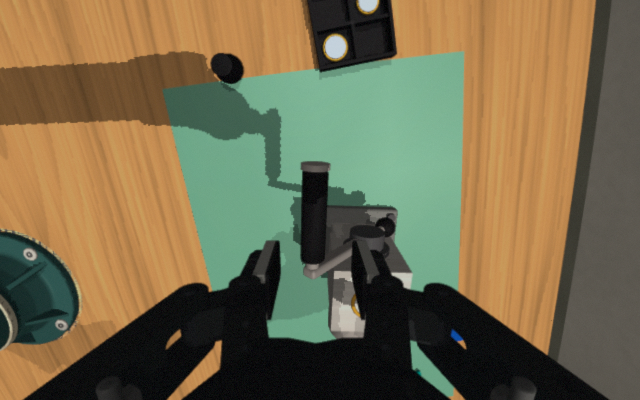

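The sleeve at columns 302–328 is centred between the fingers (278 and 358). Descending over it.

{"op": "play_rows", "data": {
  "targets": [
    [[0,0,0.03],[0,0,0]],
    [[0,0,0.055],[0,0,0]],
    [[0,0,0.075],[0,0,0]],
    [[0,0,0.09],[0,0,0]],
    [[0,0,0.1],[0,0,0]],
    [[0,0,0.105],[0,0,0]],
    [[0,0,0.105],[0,0,0]]
  ]
}}

```text
time: 11.0
tcp_pos: [0.5531, 0.1559, 0.1836]
tool_rot: [-179.9, 0.0, 83.2]
ft_force: [0.2, 0.2, 0.4]
grip_width: 0.0384
grasp_force: 0.0
```

Run:
```python
from h import *
s=bot.sense(); Rm=R.from_euler('xyz',s['tool_rot'],degrees=True).as_matrix()
b=grip(-.62,.118)
for a in np.arange(-.6,.55,.05): print(round(a,2),(Rm.T@(grip(a,.118)-b)).round(4))
im,c=snap('wrist','w7')
h=cv2.cvtColor(im,cv2.COLOR_BGR2HSV); m=cv2.inRange(h,(0,170,50),(4,255,255))|cv2.inRange(h,(175,170,50),(180,255,255))
n,l,st,ce=cv2.connectedComponentsWithStats(m); print([(st[i],ce[i]) for i in range(1,n) if st[i][4]>30])
```

```text
-0.6 [-0.      0.0016 -0.0011]
-0.55 [-0.      0.0058 -0.0039]
-0.5 [-0.0001  0.0102 -0.0064]
-0.45 [-0.0001  0.0146 -0.0087]
-0.4 [-0.0001  0.0191 -0.0107]
-0.35 [-0.0002  0.0238 -0.0126]
-0.3 [-0.0002  0.0285 -0.0142]
-0.25 [-0.0003  0.0333 -0.0155]
-0.2 [-0.0003  0.0382 -0.0167]
-0.15 [-0.0003  0.0431 -0.0175]
-0.1 [-0.0004  0.0481 -0.0182]
-0.05 [-0.0004  0.0531 -0.0186]
0.0 [-0.0004  0.0581 -0.0187]
0.05 [-0.0005  0.0631 -0.0186]
0.1 [-0.0005  0.0681 -0.0182]
0.15 [-0.0005  0.073  -0.0176]
0.2 [-0.0006  0.0779 -0.0167]
0.25 [-0.0006  0.0828 -0.0156]
0.3 [-0.0007  0.0876 -0.0143]
0.35 [-0.0007  0.0924 -0.0127]
0.4 [-0.0007  0.097  -0.0108]
0.45 [-0.0008  0.1016 -0.0088]
0.5 [-0.0008  0.106  -0.0065]
[]
```

{"op": "play_rows", "data": {
  "targets": [
    [[0,0.005,-0.003],[0,0,0]],
    [[0,0.009,-0.005],[0,0,0]],
    [[0,0.012,-0.006],[0,0,0]],
    [[0,0.015,-0.007],[0,0,0]],
    [[0,0.018,-0.008],[0,0,0]],
    [[0,0.02,-0.009],[0,0,0]],
    [[0,0.02,-0.009],[0,0,0]]
  ]
}}

```text
time: 11.63
tcp_pos: [0.5739, 0.1533, 0.1936]
tool_rot: [179.9, 0.0, 83.2]
ft_force: [-2.1, -0.5, 0.3]
grip_width: 0.0387
grasp_force: 1.2
```

{"op": "play_rows", "data": {
  "targets": [
    [[0,0.002,-0.001],[0,0,0]],
    [[0,0.004,-0.002],[0,0,0]],
    [[0,0.006,-0.003],[0,0,0]],
    [[0,0.008,-0.0035],[0,0,0]],
    [[0,0.008,-0.0035],[0,0,0]]
  ]
}}

```text
time: 12.05
tcp_pos: [0.5821, 0.1523, 0.1971]
tool_rot: [179.9, 0.0, 83.2]
ft_force: [-2.6, -0.5, 1.4]
grip_width: 0.0384
grasp_force: 1.2
```

{"op": "play_rows", "data": {
  "targets": [
    [[0,0.002,-0.001],[0,0,0]],
    [[0,0.004,-0.0015],[0,0,0]],
    [[0,0.006,-0.002],[0,0,0]],
    [[0,0.008,-0.003],[0,0,0]],
    [[0,0.008,-0.003],[0,0,0]]
  ]
}}

```text
time: 12.47
tcp_pos: [0.5903, 0.1518, 0.2002]
tool_rot: [179.9, -0.0, 83.2]
ft_force: [-1.5, -1.2, 0.0]
grip_width: 0.0386
grasp_force: 0.8
```

{"op": "play_rows", "data": {
  "targets": [
    [[0,0.002,-0.0005],[0,0,0]],
    [[0,0.004,-0.001],[0,0,0]],
    [[0,0.006,-0.0015],[0,0,0]],
    [[0,0.008,-0.002],[0,0,0]],
    [[0,0.008,-0.002],[0,0,0]]
  ]
}}

```text
time: 12.88
tcp_pos: [0.598, 0.1508, 0.2021]
tool_rot: [179.9, -0.0, 83.2]
ft_force: [-1.3, -1.2, 0.8]
grip_width: 0.0385
grasp_force: 0.8
```

{"op": "play_rows", "data": {
  "targets": [
    [[0,0.002,-0.0005],[0,0,0]],
    [[0,0.004,-0.0005],[0,0,0]],
    [[0,0.006,-0.001],[0,0,0]],
    [[0,0.008,-0.001],[0,0,0]],
    [[0,0.008,-0.001],[0,0,0]]
  ]
}}

```text
time: 13.3
tcp_pos: [0.6058, 0.1498, 0.2029]
tool_rot: [179.9, -0.0, 83.2]
ft_force: [-1.8, -0.3, 1.1]
grip_width: 0.0385
grasp_force: 0.7
```

```bash
cat >> h.py <<'E'
def red(n,f):
    im,c=snap(n,f); h=cv2.cvtColor(im,cv2.COLOR_BGR2HSV); m=cv2.inRange(h,(0,150,40),(5,255,255))|cv2.inRange(h,(174,150,40),(180,255,255))
    k,l,s,e=cv2.connectedComponentsWithStats(m); print(n,[(s[i],e[i].round(1)) for i in range(1,k) if s[i][4]>15])
E
python3 - <<'E'
from h import *
red('side','s8'); red('top','t8')
E
```

```text
side [(array([295, 138,  12,  16, 143], dtype=int32), array([300.3, 145.5]))]
top [(array([288, 182,  12,  13, 116], dtype=int32), array([293.9, 188.1]))]
```

{"op": "play_rows", "data": {
  "targets": [
    [[0,0.002,0],[0,0,0]],
    [[0,0.004,0],[0,0,0]],
    [[0,0.006,0],[0,0,0]],
    [[0,0.008,0],[0,0,0]],
    [[0,0.008,0],[0,0,0]]
  ]
}}

```text
time: 13.82
tcp_pos: [0.6137, 0.149, 0.2029]
tool_rot: [179.9, -0.0, 83.2]
ft_force: [-0.8, -0.7, 0.1]
grip_width: 0.0382
grasp_force: 0.7
```

{"op": "play_rows", "data": {
  "targets": [
    [[0,0.002,0],[0,0,0]],
    [[0,0.004,0],[0,0,0]],
    [[0,0.006,0],[0,0,0]],
    [[0,0.008,0],[0,0,0]],
    [[0,0.008,0],[0,0,0]]
  ]
}}

```text
time: 14.23
tcp_pos: [0.6217, 0.1478, 0.2029]
tool_rot: [179.9, 0.0, 83.2]
ft_force: [-1.2, 0.3, 0.0]
grip_width: 0.0384
grasp_force: 0.5
```

Run:
```python
from h import *
b,c=load('side5'); h=cv2.cvtColor(b,cv2.COLOR_BGR2HSV); m=cv2.inRange(h,(0,150,40),(5,255,255))
print(cv2.connectedComponentsWithStats(m)[2][1:])
red('side','s9')
print(tri(load('s8')[1],(300.3,145.5),load('t8')[1],(293.9,188.1)))
```

```text
[[302 138  10  15 112]]
side [(array([297, 140,  12,  16, 147], dtype=int32), array([303.1, 147.4]))]
(array([0.58279469, 0.03401283, 0.2626877 ]), np.float64(0.00036036782074996577))
```

{"op": "play_rows", "data": {
  "targets": [
    [[0,0.0015,0],[0,0,0]],
    [[0,0.003,0],[0,0,0]],
    [[0,0.0045,0.0],[0,0,0]],
    [[0,0.006,0.0005],[0,0,0]],
    [[0,0.006,0.0005],[0,0,0]]
  ]
}}

```text
time: 14.7
tcp_pos: [0.6274, 0.1471, 0.2023]
tool_rot: [180.0, 0.0, 83.2]
ft_force: [-1.7, -0.2, -0.1]
grip_width: 0.0384
grasp_force: 0.6
```

Run:
```python
from h import *
red('side','s10')
```

```text
side [(array([300, 151,  10,  15, 130], dtype=int32), array([304.9, 158. ]))]
```

{"op": "play_rows", "data": {
  "targets": [
    [[0,0,0],[0,0,0]],
    [[0,0.001,0],[0,0,0]],
    [[0,0.001,0],[0,0,0]]
  ]
}}

```text
time: 15.0
tcp_pos: [0.628, 0.1474, 0.2023]
tool_rot: [-180.0, -0.0, 83.2]
ft_force: [-2.4, -0.2, 0.6]
grip_width: 0.0381
grasp_force: 0.7
```

Run:
```python
from h import *
red('side','s11');red('top','t11')
```

```text
side [(array([300, 151,  10,  15, 129], dtype=int32), array([304.8, 158.2]))]
top [(array([290, 181,  12,  13, 118], dtype=int32), array([295.2, 187. ]))]
```

Run:
```python
from h import *
P,e=tri(load('s11')[1],(304.8,158.2),load('t11')[1],(295.2,187.)); print(P,e)
print((bot.sense()['tcp_pos']-g0)@ex-.008)
```

```text
[0.59265708 0.03194788 0.22839397] 0.0005222265471953298
0.009520093490528098
```

{"op": "play_rows", "data": {
  "targets": [
    [[0,0.001,0],[0,0,0]],
    [[0,0.002,0],[0,0,0]],
    [[0,0.002,0],[0,0,0]],
    [[0,0.002,0],[0,0,0]]
  ]
}}

```text
time: 15.43
tcp_pos: [0.6301, 0.147, 0.2023]
tool_rot: [180.0, -0.0, 83.2]
ft_force: [-1.9, -0.6, -0.7]
grip_width: 0.0382
grasp_force: 0.7
```

Run:
```python
from h import *
red('side','s12')
```

```text
side [(array([300, 154,  10,  15, 131], dtype=int32), array([304.8, 161.1]))]
```

{"op": "play_rows", "data": {
  "targets": [
    [[0,0.001,0],[0,0,0]],
    [[0,0.002,0],[0,0,0]],
    [[0,0.002,0],[0,0,0]],
    [[0,0.002,0],[0,0,0]]
  ]
}}

```text
time: 15.82
tcp_pos: [0.6321, 0.1467, 0.2023]
tool_rot: [180.0, -0.0, 83.2]
ft_force: [-2.1, -0.8, 0.6]
grip_width: 0.0385
grasp_force: 0.7
```

Run:
```python
from h import *
red('side','s13'); red('top','t13')
```

```text
side [(array([301, 159,   9,  15, 124], dtype=int32), array([305. , 166.3]))]
top [(array([289, 183,  11,  13, 112], dtype=int32), array([294.3, 188.7]))]
```

Run:
```python
from h import *
print(tri(load('s13')[1],(305,166.3),load('t13')[1],(294.3,188.7)))
```

```text
(array([0.59386068, 0.0342571 , 0.20516113]), np.float64(0.00031959278276333337))
```

{"op": "play_rows", "data": {
  "targets": [
    [[0,0.001,0],[0,0,0]],
    [[0,0.001,0],[0,0,0]],
    [[0,0.001,0],[0,0,0]]
  ]
}}

```text
time: 16.17
tcp_pos: [0.6329, 0.1466, 0.2023]
tool_rot: [180.0, 0.0, 83.2]
ft_force: [-2.1, -0.7, -0.2]
grip_width: 0.0387
grasp_force: 0.8
```

Run:
```python
from h import *
red('side','s14'); red('top','t14')
```

```text
side [(array([301, 159,   9,  15, 126], dtype=int32), array([305. , 166.2]))]
top [(array([289, 183,  11,  13, 109], dtype=int32), array([294.3, 188.6]))]
```

The knob centre is at z≈0.205, so the collar is about 14 mm above the mouth and the pin is on the catch. I'll back the gripper off to release the lever, then raise it.

{"op": "play_rows", "data": {
  "targets": [
    [[0,-0.004,0],[0,0,0]],
    [[0,-0.008,0],[0,0,0]],
    [[0,-0.008,-0.02],[0,0,0]],
    [[0,-0.008,-0.05],[0,0,0]],
    [[0,-0.008,-0.085],[0,0,0]],
    [[0,-0.008,-0.09],[0,0,0]],
    [[0,-0.008,-0.09],[0,0,0]]
  ]
}}

```text
time: 16.85
tcp_pos: [0.6272, 0.1476, 0.2958]
tool_rot: [179.6, -0.2, 83.2]
ft_force: [0.2, 0.2, -1.0]
grip_width: 0.0382
grasp_force: 0.0
```

Run:
```python
from h import *
show((.595,.033,.26),(.595,.033,.222))
red('side','s15')
```

```text
(0.595, 0.033, 0.26) [-0.118 -0.019  0.035]
(0.595, 0.033, 0.222) [-0.118 -0.019  0.073]
side [(array([301, 159,   9,  15, 125], dtype=int32), array([305.1, 166.2]))]
```

{"op": "play_rows", "data": {
  "targets": [
    [[-0.03,-0.005,0],[0,0,0]],
    [[-0.07,-0.012,0],[0,0,0]],
    [[-0.1,-0.018,0],[0,0,0]],
    [[-0.118,-0.019,0.0],[0,0,0]],
    [[-0.118,-0.019,0.01],[0,0,0]],
    [[-0.118,-0.019,0.03],[0,0,0]],
    [[-0.118,-0.019,0.045],[0,0,0]],
    [[-0.118,-0.019,0.055],[0,0,0]],
    [[-0.118,-0.019,0.06],[0,0,0]],
    [[-0.118,-0.019,0.06],[0,0,0]]
  ],
  "gripper": 0
}}

```text
time: 17.73
tcp_pos: [0.5909, 0.0335, 0.2302]
tool_rot: [-179.8, 0.1, 83.2]
ft_force: [0.2, 0.4, 0.5]
grip_width: -0.0003
grasp_force: 0.0
```

Run:
```python
from h import *
show((.595,.033,.221)); print(bot.sense()['grip_width'])
im,c=snap('wrist','w16'); b,_=snap('side','s16')
cv2.imwrite('pics/v16.png',np.hstack([im[150:400,200:450],cv2.resize(b[110:210,250:350],(250,250))]))
```

```text
(0.595, 0.033, 0.221) [-0.     0.004  0.009]
-0.00025271515026382675
```

View pics/v16.png

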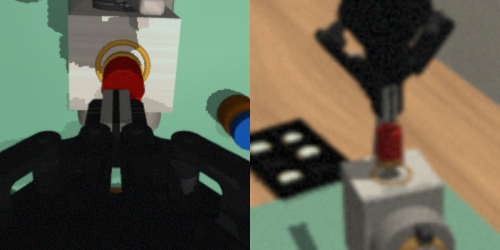

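The shut fingers are just above the knob: wrist crop (122,95), side crop (390,120). Pressing down in steps.

{"op": "play_rows", "data": {
  "targets": [
    [[0,0.003,0.003],[0,0,0]],
    [[0,0.003,0.007],[0,0,0]],
    [[0,0.003,0.01],[0,0,0]],
    [[0,0.003,0.012],[0,0,0]],
    [[0,0.003,0.012],[0,0,0]]
  ]
}}

```text
time: 18.25
tcp_pos: [0.5947, 0.0323, 0.2199]
tool_rot: [-180.0, 0.0, 83.2]
ft_force: [-0.2, 0.9, -0.1]
grip_width: 0.0001
grasp_force: 0.0
```

{"op": "play_rows", "data": {
  "targets": [
    [[0,0,0.002],[0,0,0]],
    [[0,0,0.004],[0,0,0]],
    [[0,0,0.005],[0,0,0]],
    [[0,0,0.005],[0,0,0]]
  ]
}}

```text
time: 18.58
tcp_pos: [0.596, 0.0321, 0.2162]
tool_rot: [179.9, -0.0, 83.2]
ft_force: [0.8, -0.4, 3.2]
grip_width: 0.0001
grasp_force: 1.9
```

{"op": "play_rows", "data": {
  "targets": [
    [[0,0,0.0015],[0,0,0]],
    [[0,0,0.003],[0,0,0]],
    [[0,0,0.004],[0,0,0]],
    [[0,0,0.004],[0,0,0]]
  ]
}}

```text
time: 18.92
tcp_pos: [0.5955, 0.032, 0.2115]
tool_rot: [179.9, 0.0, 83.2]
ft_force: [-0.0, -1.0, 3.6]
grip_width: -0.0
grasp_force: 2.0
```

{"op": "play_rows", "data": {
  "targets": [
    [[0,0,0.0015],[0,0,0]],
    [[0,0,0.003],[0,0,0]],
    [[0,0,0.004],[0,0,0]],
    [[0,0,0.004],[0,0,0]]
  ]
}}

```text
time: 19.25
tcp_pos: [0.5958, 0.0318, 0.2079]
tool_rot: [179.9, 0.0, 83.2]
ft_force: [-0.2, -0.5, 4.4]
grip_width: 0.0001
grasp_force: 2.4
```

{"op": "play_rows", "data": {
  "targets": [
    [[0,0,0.001],[0,0,0]],
    [[0,0,0.002],[0,0,0]],
    [[0,0,0.003],[0,0,0]],
    [[0,0,0.003],[0,0,0]]
  ]
}}

```text
time: 19.58
tcp_pos: [0.5967, 0.0314, 0.207]
tool_rot: [179.8, -0.1, 83.1]
ft_force: [-2.9, -0.3, 16.4]
grip_width: -0.0002
grasp_force: 8.2
```

{"op": "play_rows", "data": {
  "targets": [
    [[0,0,0.001],[0,0,0]],
    [[0,0,0.0015],[0,0,0]],
    [[0,0,0.0015],[0,0,0]]
  ]
}}

```text
time: 19.83
tcp_pos: [0.597, 0.0313, 0.2068]
tool_rot: [179.8, -0.1, 83.1]
ft_force: [-4.7, 0.4, 24.5]
grip_width: 0.0002
grasp_force: 12.0
```

Run:
```python
from h import *
b,c=snap('side','s17'); red('side','s17b')
cv2.imwrite('pics/v17.png',cv2.resize(b[140:200,270:330],(600,600),interpolation=3))
```

```text
side [(array([302, 165,   9,  13,  90], dtype=int32), array([305.7, 172.2]))]
```

View pics/v17.png

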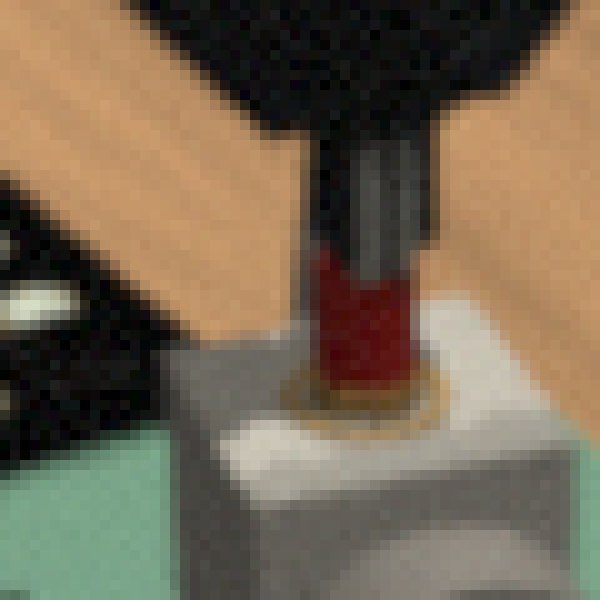

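The collar sits on the brass ring (crop 370,400), and 24 N moves it no further. Retracting and checking that it stays down.

{"op": "play_rows", "data": {
  "targets": [
    [[0,0,-0.005],[0,0,0]],
    [[0,0,-0.03],[0,0,0]],
    [[0,0,-0.07],[0,0,0]],
    [[0,0,-0.11],[0,0,0]],
    [[0,0,-0.12],[0,0,0]],
    [[0,0,-0.12],[0,0,0]],
    [[0,0,-0.12],[0,0,0]],
    [[0,0,-0.12],[0,0,0]]
  ]
}}

```text
time: 20.6
tcp_pos: [0.5936, 0.0328, 0.3209]
tool_rot: [-179.8, 0.0, 83.2]
ft_force: [0.5, 0.2, -0.6]
grip_width: 0.0003
grasp_force: 0.0
```

Run:
```python
from h import *
red('side','s18'); red('wrist','w18'); c=load('w18')[1]
red('top','t18')
```

```text
side [(array([301, 164,  10,  15, 128], dtype=int32), array([305.6, 170.5]))]
wrist [(array([305, 177,  27,  30, 634], dtype=int32), array([318.2, 191.8]))]
top []
```

Run:
```python
from h import *
print(tri(load('s18')[1],(305.6,170.5),load('w18')[1],(318.2,191.8)))
print(bot.job_done())
```

```text
(array([0.59567377, 0.0334856 , 0.19358281]), np.float64(0.0017679001530787883))
the job is handed in; nothing more can be done
None
```

The pin is through the guide and spindle and pressed to a hard stop at about 24 N with its collar on the guide; I handed the job in at about 21 s. The last camera estimate put the collar about 2.6 mm above the guide's top, against the 2.5 mm limit and with about 2 mm of calibration error. No verdict came back, and I didn't re-measure the loupe, jar or tray.

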